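# Pack out the carver's fixture post

### The job

Set up the packing on the carving fixture: drop the D-shaped wooden spacer over the steel post, then the D-shaped steel collar on top of it, each turned so that its outer flat faces the upright key and it lies flat and fully home, and let go. The plain round wooden ring has no flat and does not belong on the post: leave it where it is.

Things in the scene. Friction and masses are not known exactly. Their poses are not given: they have to be found in the camera images.
- post_foot (a point): Fixture: wooden board 130x120 mm, 12 thick, fixed to the bench, with an upright round steel post (dia. 19, 50 tall above board, top 10 tapers to dia. 8) and next to it the upright key, a flat steel bar 24 wide, 10 thick, 44 tall. Point: on the post's axis at the board's upper face, 12 mm above the bench. z up, x points from post to key; the key spans x 22.5 to 32.5 mm, y -12 to 12.
- spacer_mid (a point): Loose brown wooden spacer, 60 g: thick ring, outer dia. 58 mm, 24 high, round through-hole dia. 27, one side cut flat (D outline), the flat 19 mm from the axis. Point: its centre on the hole's axis, half-way up. x points out through the flat, z up; 58 wide along y. Seated: underside on the board, x along post_foot's x. Turned wrongly, its round side lands on the key.
- collar_mid (a point): Loose grey steel collar, 220 g: same D outline and hole as the spacer (outer dia. 58 mm, hole 27, flat 19 from the axis) but 16 high. Point: its centre on the hole's axis, half-way up. x points out through the flat, z up; 58 wide along y. Seated: underside on top of the seated spacer, 24 mm above the board, x along post_foot's x.
- ring_mid (a point): Loose brown wooden ring, a bystander to be left where it is: outer dia. 58 mm, 24 high, hole dia. 27, fully round, no flat. Point: its centre, half-way up. Spacer, collar and ring all lie flat on the bench in any order on the fixture's right (-y) side.
Mind the look-alikes: they are no part of the job. Of the things that look like the part that bears collar_mid, the largest one is meant. What is shaped like the part that bears spacer_mid but red is not meant.

How it is judged:
By the outcome, as a careful person would: the job done as asked, in the order asked, and still so for the second after the job is handed in, with the robot touching nothing.
It also fails if it takes over 64 s, if anything falls off the work surface, if the arm or the gripper's body presses on something with over 40 N, if the wrist force passes 120 N, or if a joint passes its speed limit or range.

### The arm

A 6-joint arm with a two-finger parallel gripper is mounted at the origin on the work surface. World frame = base frame: x ahead of the robot, y to its left, z up, the work surface at z = 0. Lengths are in mm, angles in rad, forces in N, time in s.
With the tool pointing down it reaches from about 300 to 875 mm from the base axis. Payload 6.4 kg.
Tool frame: the origin (TCP) lies on the centre line of the jaws, within the pads' length; the fingertips stand 11 mm ahead of it and the grasp point (between the pads) lies 8 mm behind it (arm.tcp_to_tips is the distance from the TCP to the fingertips, in mm); z points along the fingers, y is the line along which they close (so a half turn about z gives the same grasp; the last joint's range is limited). The gripper opens to 88 mm and grips with 3 to 60 N. Pads are 18 mm wide; open, the fingers measure 123 mm over their backs; the gripper's body (75 mm by 187 mm) begins 45 mm behind the grasp point.
Start: joints at [1.088, 0.181, 1.607, -0, 1.354, -0.206], TCP at [157.123, 553.131, 249.714] pointing down, gripper open.
Joint ranges: [-2.99, 2.99], [-0.89, 2.07], [0.3, 2.58], [-1.14, 4.28], [0, 2.63], [-3.12, 3.12]. Speed limits (rad/s): [2.57, 2.57, 3.01, 3.14, 3.14, 3.14].

### API

Orientations are given as a rotation vector (axis times angle).
In Python, from station import monitor, optics, arm gives the robot as it stands. The module is installed in compiled form; this text tells all that it offers.
- The arm moves only by the tool drive_tool, never from a script. Its argument "commands" is a list of rows, each a list of 2 entries, a list of its own where there are three numbers: the shift along the tool's x, y, z in mm, then the turn, a rotation vector about the tool's x, y, z in rad. In form: [[[dx, dy, dz], [rx, ry, rz]], ...]. A call has 1 to 12 rows; each row shifts and turns the commanded pose from where the row before left it, along the tool's axes as they then stand; what a row does not reach is not made up. A row lasts 1/8 s, in which the tool goes at most 62.5 mm and 10.7 degrees, less where a joint would pass 70% of its speed; a pose out of reach is approached as far as the arm can. A call with a gripper value outside its range is refused whole. "claw" is the opening, from -1 (shut) to 1 (fully open), so that 0 is half open, set as the call begins (left out, the last holds). The fingers move at their own pace and stop on an object; "force" is the grip in N (left out, the last holds). Time passes only in rows, so rows that do not move let the fingers close. It gives the time, the measured TCP pose, the force, the opening and the grip force at its end, in the units of the state.
- monitor.state(): the state, without advancing time (a new reading comes with each control period).
- optics.get_image(name): name is "scene" or "top"; returns a dict with "pixels" (384x512x3 uint8, red, green, blue), "fx", "fy", "cx", "cy" (pixels), "extrinsics" (4x4, takes a point from camera to world coordinates). Camera axes: x right, y up, looking along -z (the intrinsics and any distortion apply to the point x, -y, -z); pixel columns grow to the right and rows downward; lengths in mm; the calibration is good to about 2 mm. A picture is of the moment at which its call begins. There is no depth.
- arm.job_done(): hands the job in; it is judged then, once.
The state is a dict: "time": time; "joint_pos": joint angles; "qd": joint speeds; "joint_efforts": joint torques, N m; "ee_pos": TCP position; "orientation": TCP orientation; "force": force on the tool from outside, world axes, zero at the start; "moment": the same for the moment, N m; "finger_gap": finger opening in mm; "grip_force": force on a finger pad.
Only numpy, scipy, OpenCV 4.12 (cv2) and the standard library are available. Lean on these libraries where they do the work, as an engineer would, in place of code of your own. Each camera call takes 0.05 s, during which the arm holds its last target. There are 200 camera calls.

## Working session

There is one attempt and no reset: what is moved stays moved. The work goes in short steps, Python scripts to look and compute and a tool call to move; the robot and the scene stay as the last step left them, time stands still between calls to the robot, and variables do not carry over. Pictures are saved under pics/ and viewed, at most 10 in all, crops included, and the job is handed in when it is done.

Besides the shell and the picture viewer there is one more tool, called as name([rows], argument=value, ...), one row to a line, values as JSON. drive_tool: Moves the arm, as the interface text tells. Its arguments: {"type":"object","properties":{"commands":{"type":"array"},"claw":{"type":"number"},"force":{"type":"number"}},"required":["commands"]}

```bash
mkdir -p pics; python3 - <<'E'
from station import monitor, optics, arm
import cv2,pickle
s=monitor.state();print(s)
for n in("top","scene"):
    d=optics.get_image(n);pickle.dump(d,open(n+".pkl","wb"))
    cv2.imwrite(f"pics/{n}0.png",cv2.resize(d["pixels"][:,:,::-1],(800,600),interpolation=cv2.INTER_CUBIC))
    print({k:v for k,v in d.items() if k!="pixels"})
E
```

```text
{'time': 0.0, 'joint_pos': array([ 1.08771195e+00,  1.81530243e-01,  1.60798261e+00,  3.27148955e-06,
        1.35379530e+00, -2.06284823e-01]), 'qd': array([-0.00049035, -0.00033072,  0.00097439,  0.00027097,  0.00097799,
        0.00020402]), 'joint_efforts': array([ 1.04185725e-03, -4.33851171e+01, -3.41856587e+01,  7.03400513e-02,
        3.84185161e-02, -1.84682167e-04]), 'ee_pos': array([156.86862213, 552.66193665, 248.8284662 ]), 'orientation': array([-4.33329569e-01, -3.11097457e+00,  2.53404296e-03]), 'force': array([ 0.92604412, -0.60139102, -0.61434556]), 'moment': array([0.00911536, 0.02876602, 0.01594955]), 'grip_force': 0.0, 'finger_gap': 88.00651877031416}
{'fx': 419.13426123701527, 'fy': 419.13426123701527, 'cx': 257.42003713972207, 'cy': 198.4936141444562, 'extrinsics': array([[ 1.42418121e-02,  9.96469434e-01, -8.27395764e-02,
         5.20250376e+02],
       [-9.99853073e-01,  1.49817803e-02,  8.32934582e-03,
        -4.85853854e+01],
       [ 9.53952467e-03,  8.26087947e-02,  9.96536394e-01,
         8.81409866e+02],
       [ 0.00000000e+00,  0.00000000e+00,  0.00000000e+00,
         1.00000000e+00]])}
{'fx': 385.26139238692474, 'fy': 385.26139238692474, 'cx': 254.2239627305982, 'cy': 191.9555297069614, 'extrinsics': array([[ 1.92498768e-01, -7.28673562e-01,  6.57251143e-01,
         1.07354544e+03],
       [ 9.81254219e-01,  1.49205754e-01, -1.21974593e-01,
        -1.13853556e+02],
       [-9.18599110e-03,  6.68410415e-01,  7.43735930e-01,
         5.75366252e+02],
       [ 0.00000000e+00,  0.00000000e+00,  0.00000000e+00,
         1.00000000e+00]])}
```

View pics/top0.png

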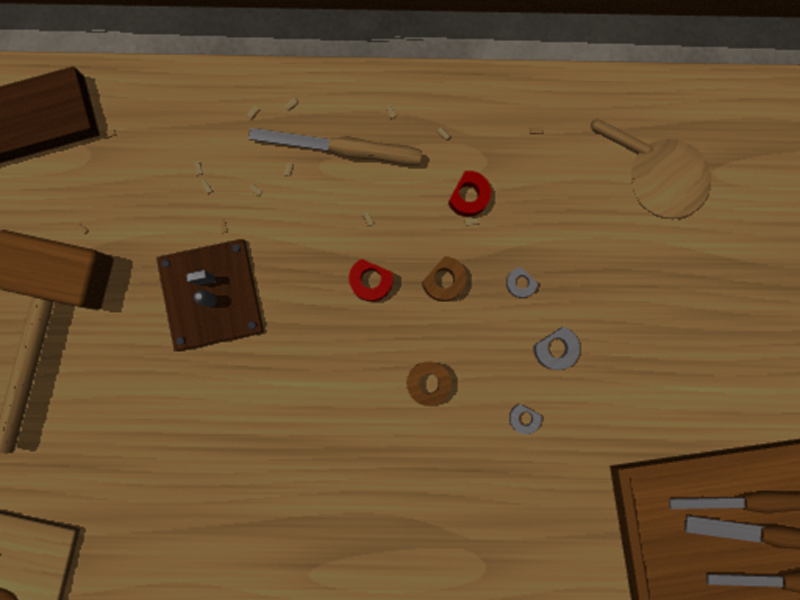

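View pics/scene0.png

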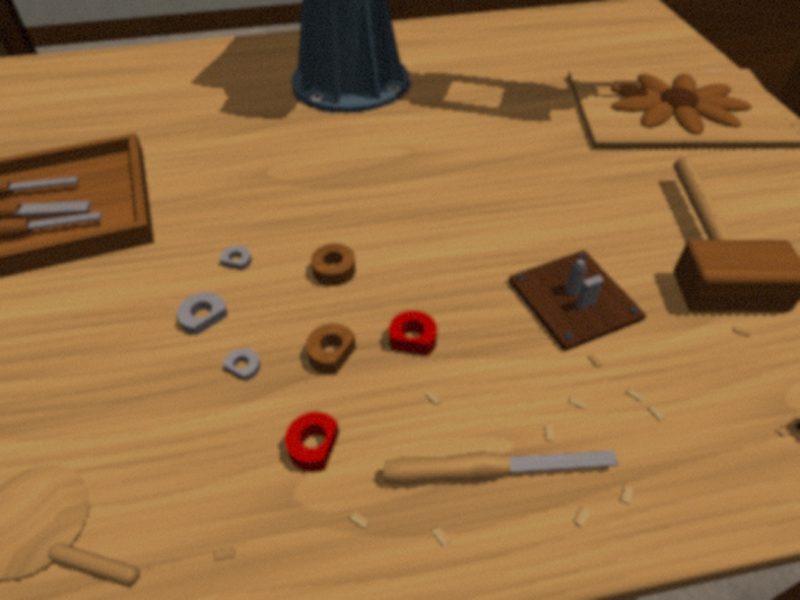

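```bash
python3 - <<'E'
import pickle,cv2,numpy as np
p=pickle.load(open("top.pkl","rb"))["pixels"][:,:,::-1]
def c(x,y,w,h,k):return cv2.resize(p[y:y+h,x:x+w],None,fx=k,fy=k,interpolation=cv2.INTER_CUBIC)
a=c(98,150,75,75,8); cv2.imwrite("pics/fix.png",np.clip(a*1.6,0,255))
b=np.hstack([c(266,158,40,40,10),c(337,203,40,40,10)]);cv2.imwrite("pics/parts.png",np.clip(b*1.6,0,255))
E
```

```text
[ WARN:0@0.029] global loadsave.cpp:1063 imwrite_ Unsupported depth image for selected encoder is fallbacked to CV_8U.
```

View pics/fix.png

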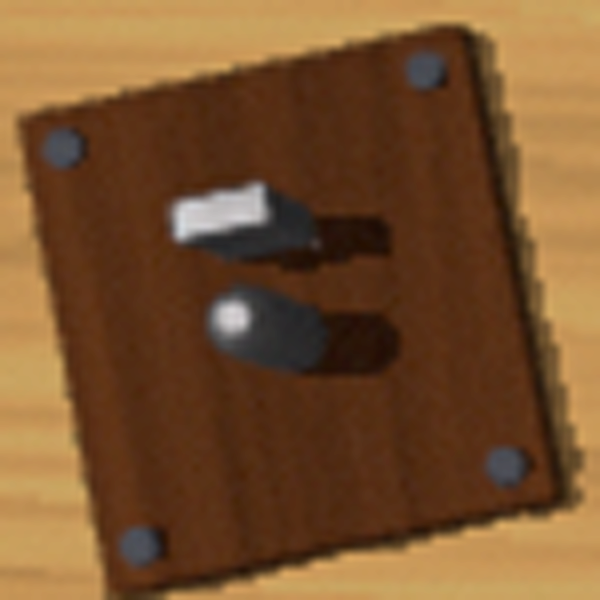

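View pics/parts.png

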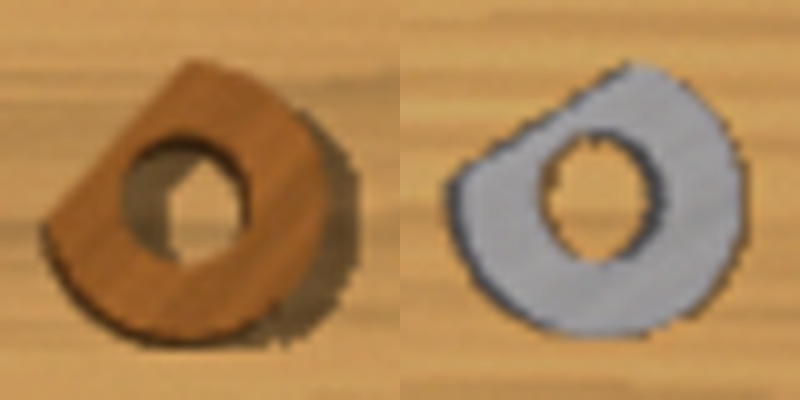

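```bash
cat > h.py <<'E'
import pickle,numpy as np
def ray(d,u,v,z):
    E=d["extrinsics"];r=E[:3,:3]@np.array([(u-d["cx"])/d["fx"],-(v-d["cy"])/d["fy"],-1.])
    return (E[:3,3]+r*(z-E[2,3])/r[2])[:2]
def deg(v):return np.degrees(np.arctan2(v[1],v[0]))
def proj(d,p):
    E=d["extrinsics"];q=E[:3,:3].T@(np.array(p)-E[:3,3]);return np.array([d["cx"]-d["fx"]*q[0]/q[2],d["cy"]+d["fy"]*q[1]/q[2]])
def Crop(d,x0,y0,k):return lambda X,Y,z:ray(d,(X+.5)/k-.5+x0,(Y+.5)/k-.5+y0,z)
E
python3 - <<'E'
from h import *
np.set_printoptions(precision=1,suppress=True)
t=pickle.load(open("top.pkl","rb"));s=pickle.load(open("scene.pkl","rb"))
f=Crop(t,98,150,8)
post=f(232,316,62);print("post",post,"foot",f(297,344,12))
sc=[f(*q,13) for q in((63,147),(426,70),(506,466),(140,546))]
print("board ctr",np.mean(sc,0),"yaw",deg(sc[0]-sc[3]),deg(sc[1]-sc[2]),deg(sc[0]-sc[1])-90,deg(sc[3]-sc[2])-90)
k=[f(*q,56) for q in((172,205),(265,182),(270,217),(178,243))]
km=np.mean(k,0);print("key",km,"exp 27.5:",km-post,np.hypot(*(km-post)),deg(km-post),"edge yaw",deg(k[0]-k[1])-90,deg(k[3]-k[2])-90)
for n,x0,y0,c,a,b,z in(("spacer",266,158,(185,198),(190,62),(43,222),24),("collar",297,203,(602,197),(640,63),(460,180),16)):
    g=Crop(t,x0,y0,10);C=g(*c,z);v=g(*b,z)-g(*a,z);A=g(*a,z)-C
    print(n,C,"yaw flat",deg(v)-90,"dist",abs(np.cross(v,A))/np.hypot(*v),"len",np.hypot(*v), "scene px800",proj(s,(*C,z))/.64)
print("post scene px800",proj(s,(*post,62))/.64)
E
```

```text
post [603.  201.2] foot [601.  199.4]
board ctr [610.7 202.9] yaw 13.246968718085043 13.239615925776281 13.101201825240906 13.272310537207417
key [629.5 206.8] exp 27.5: [26.5  5.5] 27.04885530025223 11.757610223313138 edge yaw 15.020894304249225 16.93251083624908
spacer [ 636.  -110.1] yaw flat 48.390442593550944 dist 18.248734530765837 len 45.202892514677366 scene px800 [332.2 342.3]
collar [ 545.9 -261.8] yaw flat 33.492641923718764 dist 18.793395817585253 len 44.89270916535459 scene px800 [201.9 309.2]
post scene px800 [581.5 261.3]<stdin>:12: DeprecationWarning: Arrays of 2-dimensional vectors are deprecated. Use arrays of 3-dimensional vectors instead. (deprecated in NumPy 2.0)
```

drive_tool([
  [[0,0,0],[0,0,0.168]],
  [[0,0,0],[0,0,0.168]],
  [[0,0,0],[0,0,0.168]],
  [[0,0,0],[0,0,0.168]],
  [[0,0,0],[0,0,0.168]],
  [[0,0,0],[0,0,0.168]],
  [[0,0,0],[0,0,0.168]],
  [[0,0,0],[0,0,0.168]],
  [[0,0,0],[0,0,0.168]],
  [[0,0,0],[0,0,0.168]],
  [[0,0,0],[0,0,0.168]],
  [[0,0,0],[0,0,0.168]],
], claw=1, force=25)

```text
time: 1.6
ee_pos: [157.0, 552.8, 249.2]
orientation: [2.866, 1.285, -0.001]
force: [0.5, 0.3, 0.3]
finger_gap: 88.1
grip_force: 0.0
```

```bash
cat > m.py <<'E'
# usage: m.py x y z yaw : prints shift in tool axes + tool turn to reach the target
import sys,numpy as np
from scipy.spatial.transform import Rotation as R
from station import monitor
np.set_printoptions(precision=4,suppress=True)
T=np.array([float(a) for a in sys.argv[1:4]]);yaw=np.radians(float(sys.argv[4]))
s=monitor.state();M=R.from_rotvec(s["orientation"]).as_matrix()
y=np.array([np.cos(yaw),np.sin(yaw),0]);z=np.array([0,0,-1.])
G=np.c_[np.cross(y,z),y,z]
print("t",s["time"],"pos",s["ee_pos"],"yaw",np.degrees(np.arctan2(M[1,1],M[0,1])),"tz",M[:,2],"F",s["force"],"gap",s["finger_gap"],s["grip_force"],"q",s["joint_pos"])
print("shift now",M.T@(T-s["ee_pos"]),"turn",R.from_matrix(M.T@G).as_rotvec(),"shift after turn",G.T@(T-s["ee_pos"]))
E
python3 m.py 636 -110 120 -41.6
```

```text
t 1.6 pos [156.9628 552.8475 249.1854] yaw -41.683862305609196 tz [-0.0005 -0.0009 -1.    ] F [0.54   0.2652 0.3193] gap 88.10525404802755 0.0 q [1.0877 0.1812 1.6076 0.     1.3538 1.8152]
shift now [-176.3313  798.5335  129.5522] turn [ 0.0002  0.001  -0.0015] shift after turn [-177.6307  798.3049  129.1854]
```

drive_tool([
  [[-12,55,2],[0,0,0]],
  [[-12,55,2],[0,0,0]],
  [[-12,55,2],[0,0,0]],
  [[-12,55,2],[0,0,0]],
  [[-12,55,2],[0,0,0]],
  [[-12,55,2],[0,0,0]],
  [[-12,55,2],[0,0,0]],
  [[-12,55,2],[0,0,0]],
  [[-12,55,2],[0,0,0]],
  [[-12,55,2],[0,0,0]],
  [[-12,55,2],[0,0,0]],
  [[-12,55,2],[0,0,0]],
])

```text
time: 3.1
ee_pos: [558.0, 7.2, 225.3]
orientation: [-2.863, -1.293, 0.0]
force: [0.8, 0.3, -1.1]
finger_gap: 88.1
grip_force: 0.0
```

drive_tool([
  [[-11,46,35],[0,0,0]],
  [[-11,46,35],[0,0,0]],
  [[-11,46,35],[0,0,0]],
  [[0,0,0],[0,0,0]],
  [[0,0,0],[0,0,0]],
])

```text
time: 3.72
ee_pos: [638.6, -106.7, 120.4]
orientation: [-2.862, -1.293, 0.001]
force: [0.1, 0.6, 0.7]
finger_gap: 88.3
grip_force: 0.0
```

```bash
python3 m.py 636 -110 13 -41.6
```

```text
t 3.725 pos [ 638.5976 -106.6965  120.4222] yaw -41.38508774565961 tz [-0.0011  0.0007 -1.    ] F [0.114  0.575  0.7151] gap 88.25972256237712 0.0 q [-0.3487  0.4711  1.5085  0.0003  1.1633  0.3735]
shift now [ -4.1777   0.3735 107.4225] turn [-0.0013  0.0002  0.0038] shift after turn [ -4.1949   0.2508 107.4222]
```

drive_tool([
  [[-4,0.3,30],[0,0,0]],
  [[0,0,30],[0,0,0]],
  [[0,0,25],[0,0,0]],
  [[0,0,15],[0,0,0]],
  [[0,0,7],[0,0,0]],
  [[0,0,0],[0,0,0]],
  [[0,0,0],[0,0,0]],
])

```text
time: 4.6
ee_pos: [637.4, -110.5, 14.9]
orientation: [2.862, 1.293, 0.002]
force: [0.5, 0.0, 0.0]
finger_gap: 88.1
grip_force: 0.0
```

drive_tool([
  [[0,0,0],[0,0,0]],
  [[0,0,0],[0,0,0]],
  [[0,0,0],[0,0,0]],
  [[0,0,0],[0,0,0]],
  [[0,0,0],[0,0,0]],
  [[0,0,0],[0,0,0]],
  [[0,0,0],[0,0,0]],
  [[0,0,0],[0,0,0]],
], claw=-1, force=25)

```text
time: 5.6
ee_pos: [636.7, -110.4, 13.8]
orientation: [2.863, 1.294, 0.0]
force: [-1.1, -0.2, 0.8]
finger_gap: 56.8
grip_force: 25.0
```

```bash
python3 m.py 636 -110 13 -41.6
python3 - <<'E'
from station import optics
import cv2,pickle
d=optics.get_image("top");pickle.dump(d,open("top1.pkl","wb"))
e=optics.get_image("scene");pickle.dump(e,open("scene1.pkl","wb"))
import numpy as np
c=lambda p,x,y:cv2.resize(p[y:y+80,x:x+80,::-1],(400,400),interpolation=cv2.INTER_CUBIC)
cv2.imwrite("pics/g1.png",np.hstack([c(d["pixels"],246,138),c(e["pixels"],172,180)]))
E
```

```text
t 5.6 pos [ 636.6802 -110.3576   13.81  ] yaw -41.36859179620361 tz [ 0.0001 -0.0001 -1.    ] F [-1.0606 -0.1868  0.7885] gap 56.845491305693024 25.000216357382214 q [-0.3549  0.6188  1.5387 -0.0001  0.9839  0.3671]
shift now [-0.1812 -0.7469  0.8099] turn [ 0.0002 -0.      0.004 ] shift after turn [-0.1842 -0.746   0.81  ]
```

View pics/g1.png

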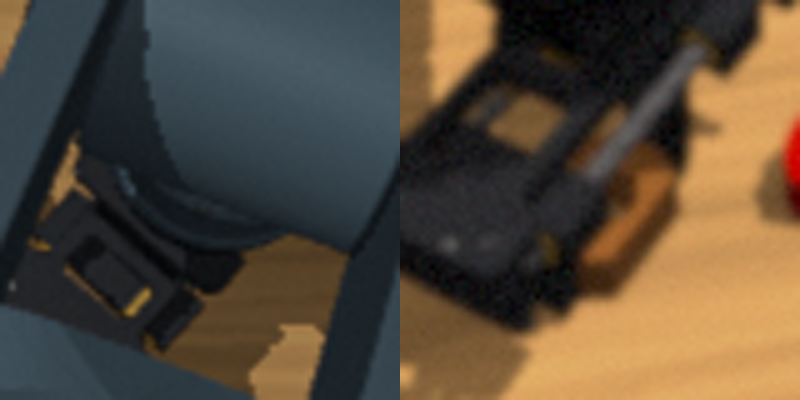

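drive_tool([
  [[0,0,-20],[0,0,0]],
  [[0,0,-40],[0,0,0]],
  [[0,0,-41],[0,0,0]],
  [[0,0,0],[0,0,0.15]],
  [[0,0,0],[0,0,0.155]],
  [[0,0,0],[0,0,0.155]],
  [[0,0,0],[0,0,0.155]],
  [[0,0,0],[0,0,0]],
  [[0,0,0],[0,0,0]],
])

```text
time: 6.82
ee_pos: [636.8, -110.3, 115.4]
orientation: [3.119, 0.371, 0.001]
force: [1.0, -1.0, -0.0]
finger_gap: 57.1
grip_force: 25.0
```

```bash
python3 m.py 602.5 200.8 105 -76.7
```

```text
t 6.825 pos [ 636.7618 -110.2696  115.3624] yaw -76.42723683916014 tz [ 0.0006 -0.0002 -1.    ] F [ 0.9919 -1.0121 -0.0213] gap 57.06899060339067 24.999857206071283 q [-0.3548  0.474   1.5158  0.      1.1511  0.9791]
shift now [  39.6913 -310.4262   10.2829] turn [ 0.0003 -0.0005  0.0048] shift after turn [  38.2186 -310.6083   10.3624]
```

drive_tool([
  [[3,-25,0],[0,0,0]],
  [[6,-48,0],[0,0,0]],
  [[6,-48,0],[0,0,0]],
  [[6,-48,0],[0,0,0]],
  [[6,-48,0],[0,0,0]],
  [[6,-48,0],[0,0,0]],
  [[5,-36,0],[0,0,0]],
  [[1.5,-9.5,0],[0,0,0.004]],
  [[0,0,0],[0,0,0]],
  [[0,0,0],[0,0,0]],
  [[0,0,0],[0,0,0]],
])

```text
time: 8.2
ee_pos: [603.4, 199.7, 114.7]
orientation: [3.121, 0.358, -0.0]
force: [-0.2, -0.4, -0.6]
finger_gap: 57.0
grip_force: 25.0
```

```bash
python3 m.py 602.5 200.8 105 -76.7
python3 - <<'E'
from station import optics
import cv2,pickle
d=optics.get_image("top");pickle.dump(d,open("top1.pkl","wb"))
e=optics.get_image("scene");pickle.dump(e,open("scene1.pkl","wb"))
import numpy as np
c=lambda p,x,y:cv2.resize(p[y:y+80,x:x+80,::-1],(400,400),interpolation=cv2.INTER_CUBIC)
cv2.imwrite("pics/g2.png",np.clip(1.4*np.hstack([c(d["pixels"],96,148),c(e["pixels"],330,125)]),0,255).astype("uint8"))
E
```

```text
t 8.2 pos [603.36   199.7104 114.7227] yaw -76.92044229468009 tz [-0.0001 -0.0002 -1.    ] F [-0.202  -0.4228 -0.6481] gap 57.03234649103279 24.99985456760669 q [ 0.1333  0.4545  1.5457 -0.0002  1.1415  1.4759]
shift now [-0.5902 -1.2575  9.7226] turn [ 0.0002  0.0001 -0.0038] shift after turn [-0.5863 -1.2582  9.7227]
```

View pics/g2.png

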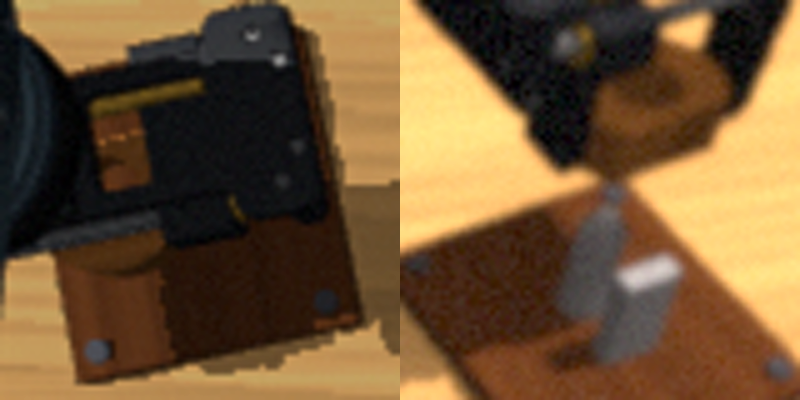

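```bash
python3 - <<'E'
from h import *
import cv2
np.set_printoptions(precision=1,suppress=True)
s=pickle.load(open("scene1.pkl","rb"));a=np.radians(13.1);x=np.array([np.cos(a),np.sin(a)]);y=np.array([-x[1],x[0]])
C=np.array([603.4,199.7])
P=[]
for z in(125,101):
    for t in(-1,1): 
        p=(proj(s,(*(C+19*x+t*21.9*y),z))-[330,125]+.5)*5-.5;print(z,t,p+[400,0]);P.append((p+[400,0])*1)
im=cv2.imread("pics/g2.png")
big=cv2.resize(im[40:230,500:790],None,fx=2.7,fy=2.7,interpolation=cv2.INTER_CUBIC)
for p in P: cv2.circle(big,tuple(int(v) for v in (p-[500,40])*2.7),4,(0,255,0),1)
cv2.imwrite("pics/g3.png",np.clip(big*1.5,0,255).astype("uint8"))
E
```

```text
125 -1 [629.2 137.7]
125 1 [732.4 102.4]
101 -1 [613.9 188.2]
101 1 [714.8 153. ]
```

View pics/g3.png

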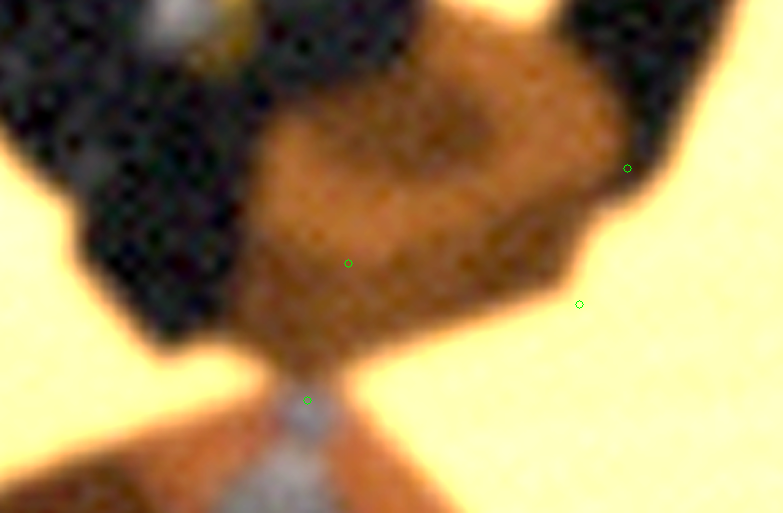

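drive_tool([
  [[0,-0.8,15],[0,0,0]],
  [[0,0,15],[0,0,0]],
  [[0,0,12],[0,0,0]],
  [[0,0,12],[0,0,0]],
  [[0,0,8],[0,0,0]],
  [[0,0,8],[0,0,0]],
  [[0,0,0],[0,0,0]],
])

```text
time: 9.18
ee_pos: [602.5, 201.7, 44.0]
orientation: [3.121, 0.36, -0.002]
force: [0.1, -0.1, -1.3]
finger_gap: 57.1
grip_force: 25.0
```

drive_tool([
  [[0,0,6],[0,0,0]],
  [[0,0,5],[0,0,0]],
  [[0,0,3],[0,0,0]],
  [[0,0,2],[0,0,0]],
  [[0,0,0],[0,0,0]],
  [[0,0,0],[0,0,0]],
])

```text
time: 9.93
ee_pos: [603.0, 201.7, 28.8]
orientation: [3.121, 0.36, 0.0]
force: [-0.3, -0.7, 0.1]
finger_gap: 57.2
grip_force: 25.0
```

```bash
python3 m.py 602.5 200.8 26 -76.7
```

```text
t 9.925 pos [603.0213 201.7126  28.8431] yaw -76.83238827754589 tz [ 0.0002  0.     -1.    ] F [-0.3442 -0.7082  0.0866] gap 57.15743109175838 24.999876899157698 q [ 0.1365  0.5775  1.5674 -0.      0.9965  1.4775]
shift now [-0.7161  0.7697  2.843 ] turn [ 0.     -0.0002 -0.0023] shift after turn [-0.7173  0.7682  2.8431]
```

drive_tool([
  [[0,0,1.5],[0,0,0]],
  [[0,0,1],[0,0,0]],
  [[0,0,0],[0,0,0]],
  [[0,0,0],[0,0,0]],
])

```text
time: 10.42
ee_pos: [602.9, 201.7, 26.2]
orientation: [3.121, 0.36, -0.0]
force: [0.6, 0.7, -1.7]
finger_gap: 57.2
grip_force: 25.0
```

drive_tool([
  [[0,0,0],[0,0,0]],
  [[0,0,0],[0,0,0]],
  [[0,0,0],[0,0,0]],
  [[0,0,0],[0,0,0]],
  [[0,0,-20],[0,0,0]],
  [[0,0,-40],[0,0,0]],
  [[0,0,-60],[0,0,0]],
  [[0,0,0],[0,0,0]],
  [[0,0,0],[0,0,0]],
], claw=0.8)

```text
time: 11.55
ee_pos: [603.0, 201.7, 147.2]
orientation: [-3.121, -0.36, -0.002]
force: [0.8, -0.0, -0.5]
finger_gap: 79.4
grip_force: 0.0
```

```bash
python3 m.py 546 -262 120 -56.5
```

```text
t 11.55 pos [602.997  201.7048 147.1956] yaw -76.8327103271341 tz [ 0.0012  0.0002 -1.    ] F [ 0.8315 -0.0322 -0.4611] gap 79.39148571990042 0.0 q [ 0.1365  0.4142  1.5291 -0.      1.1971  1.4775]
shift now [-161.162   438.5264   27.052 ] turn [ 0.0004 -0.0012 -0.3549] shift after turn [-303.4648  355.2181   27.1956]
```

drive_tool([
  [[-10,27,0],[0,0,0]],
  [[-18,49,3],[0,0,0]],
  [[-18,49,4],[0,0,0]],
  [[-18,49,4],[0,0,0]],
  [[-18,49,4],[0,0,0]],
  [[-18,49,4],[0,0,0]],
  [[-18,49,4],[0,0,0]],
  [[-18,49,4],[0,0,0]],
  [[-18,49,0],[0,0,0]],
  [[-7,19.5,0],[0,0,-0.118]],
  [[0,0,0],[0,0,-0.118]],
  [[0,0,0],[0,0,-0.118]],
], claw=1)

```text
time: 13.05
ee_pos: [544.5, -261.7, 117.1]
orientation: [-3.004, -0.907, 0.004]
force: [0.3, -1.2, -0.7]
finger_gap: 87.9
grip_force: 0.0
```

drive_tool([
  [[0,0,0],[0,0,0]],
  [[0,0,0],[0,0,0]],
])

```text
time: 13.3
ee_pos: [545.5, -261.5, 118.2]
orientation: [-3.008, -0.9, 0.002]
force: [0.5, -0.5, -0.1]
finger_gap: 88.2
grip_force: 0.0
```

```bash
python3 m.py 546 -262 13.5 -56.5
python3 - <<'E'
from station import optics
import cv2,pickle
d=optics.get_image("top");pickle.dump(d,open("top2.pkl","wb"))
e=optics.get_image("scene");pickle.dump(e,open("scene2.pkl","wb"))
import numpy as np
c=lambda p,x,y:cv2.resize(p[y:y+60,x:x+60,::-1],(400,400),interpolation=cv2.INTER_CUBIC)
cv2.imwrite("pics/g4.png",np.clip(1.4*np.hstack([c(d["pixels"],106,158),c(e["pixels"],340,150)]),0,255).astype("uint8"))
E
```

```text
t 13.3 pos [ 545.4983 -261.4561  118.2286] yaw -56.67228644710235 tz [-0.0015  0.0011 -1.    ] F [ 0.4708 -0.5494 -0.0719] gap 88.19116884938467 0.0 q [-0.6429  0.3913  1.6272 -0.      1.125   0.3462]
shift now [  0.1899   0.9142 104.7271] turn [-0.0018  0.0007 -0.003 ] shift after turn [  0.1182   0.7304 104.7286]
```

View pics/g4.png

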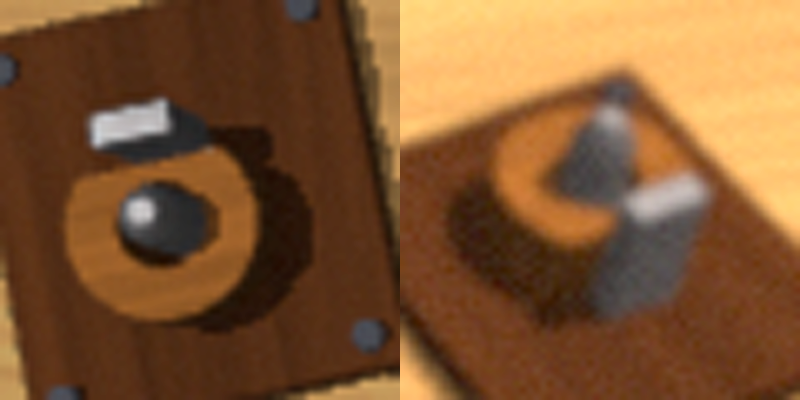

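Picture: the spacer lies flat around the post (centre about (165,225) in the left crop), with its flat towards the key. Next is the collar.

drive_tool([
  [[0.2,0.8,30],[0,0,0]],
  [[0,0,30],[0,0,0]],
  [[0,0,25],[0,0,0]],
  [[0,0,14],[0,0,0]],
  [[0,0,6],[0,0,0]],
  [[0,0,0],[0,0,0]],
  [[0,0,0],[0,0,0]],
])

```text
time: 14.28
ee_pos: [547.3, -263.0, 15.3]
orientation: [3.007, 0.904, 0.002]
force: [0.6, -0.6, 0.7]
finger_gap: 88.3
grip_force: 0.0
```

drive_tool([
  [[0,0,0],[0,0,0]],
  [[0,0,0],[0,0,0]],
  [[0,0,0],[0,0,0]],
  [[0,0,0],[0,0,0]],
  [[0,0,0],[0,0,0]],
  [[0,0,0],[0,0,0]],
  [[0,0,0],[0,0,0]],
  [[0,0,0],[0,0,0]],
], claw=-1, force=35)

```text
time: 15.28
ee_pos: [546.7, -262.5, 14.3]
orientation: [3.009, 0.904, 0.0]
force: [-0.2, 0.2, 3.8]
finger_gap: 56.8
grip_force: 35.0
```

```bash
python3 m.py 546 -262 13.5 -56.5
```

```text
t 15.275 pos [ 546.6942 -262.5389   14.3439] yaw -56.55283690975293 tz [ 0.0001 -0.0001 -1.    ] F [-0.2228  0.2285  3.8184] gap 56.77516217058182 35.00082603888586 q [-0.6432  0.5507  1.6495  0.      0.9413  0.3438]
shift now [-0.2823 -0.8323  0.8438] turn [ 0.0001 -0.     -0.0009] shift after turn [-0.2815 -0.8325  0.8439]
```

drive_tool([
  [[0,0,-20],[0,0,0]],
  [[0,0,-40],[0,0,0]],
  [[0,0,-42],[0,0,0]],
  [[0,0,0],[0,0,0.117]],
  [[0,0,0],[0,0,0.117]],
  [[0,0,0],[0,0,0.117]],
  [[0,0,0],[0,0,0]],
  [[0,0,0],[0,0,0]],
])

```text
time: 16.27
ee_pos: [546.6, -262.5, 116.6]
orientation: [3.12, 0.368, 0.0]
force: [0.3, -0.2, -2.6]
finger_gap: 56.7
grip_force: 35.0
```

```bash
python3 m.py 603 201.3 115 -76.7
```

```text
t 16.275 pos [ 546.6219 -262.4718  116.5587] yaw -76.53231114639028 tz [ 0.0002 -0.0001 -1.    ] F [ 0.2589 -0.2386 -2.609 ] gap 56.72584707049544 34.99929366982542 q [-0.6432  0.3952  1.6257  0.      1.1206  0.6925]
shift now [ 162.8386 -437.8886    1.5258] turn [ 0.0001 -0.0001  0.0029] shift after turn [ 161.5566 -438.3631    1.5587]
```

drive_tool([
  [[8,-22,0],[0,0,0.003]],
  [[18,-48,0],[0,0,0]],
  [[18,-48,0],[0,0,0]],
  [[18,-48,0],[0,0,0]],
  [[18,-48,0],[0,0,0]],
  [[18,-48,0],[0,0,0]],
  [[18,-48,0],[0,0,0]],
  [[18,-48,0],[0,0,0]],
  [[15,-42,0],[0,0,0]],
  [[10,-28,0],[0,0,0]],
  [[3.5,-10,0],[0,0,0]],
  [[0,0,0],[0,0,0]],
])

```text
time: 17.77
ee_pos: [604.9, 201.0, 116.1]
orientation: [3.12, 0.363, -0.001]
force: [0.5, -0.6, -2.2]
finger_gap: 56.7
grip_force: 35.0
```

drive_tool([
  [[0,0,0],[0,0,0]],
  [[0,0,0],[0,0,0]],
  [[0,0,0],[0,0,0]],
])

```text
time: 18.15
ee_pos: [605.2, 200.1, 116.3]
orientation: [3.121, 0.359, -0.0]
force: [0.6, -0.0, -2.6]
finger_gap: 56.4
grip_force: 35.0
```

```bash
python3 m.py 603 201.3 50 -76.7
python3 - <<'E'
from station import optics
import cv2,pickle,numpy as np
from h import *
e=optics.get_image("scene");pickle.dump(e,open("scene3.pkl","wb"))
p=np.clip(1.5*e["pixels"][125:185,330:410,::-1].astype(float),0,255).astype("uint8")
big=cv2.resize(p,None,fx=10,fy=10,interpolation=cv2.INTER_CUBIC)
from station import monitor
C=monitor.state()["ee_pos"];a=np.radians(13.3);x=np.array([np.cos(a),np.sin(a)]);y=np.array([-x[1],x[0]])
for z in(C[2]-14,C[2]+2):
  for t in(-1,1):
    q=(proj(e,(*(C[:2]+19*x+t*21.9*y),z))-[330,125]+.5)*10-.5;cv2.circle(big,tuple(int(v) for v in q),4,(0,255,0),1)
cv2.imwrite("pics/g5.png",big)
E
```

```text
t 18.15 pos [605.1568 200.122  116.2725] yaw -76.89393806309394 tz [-0.     -0.0001 -1.    ] F [ 0.602  -0.0145 -2.5688] gap 56.3819081993026 34.99951916048303 q [ 0.1335  0.456   1.5399 -0.0001  1.1457  1.4756]
shift now [-1.8303 -1.6431 66.2725] turn [ 0.0001  0.     -0.0034] shift after turn [-1.8279 -1.6425 66.2725]
```

View pics/g5.png

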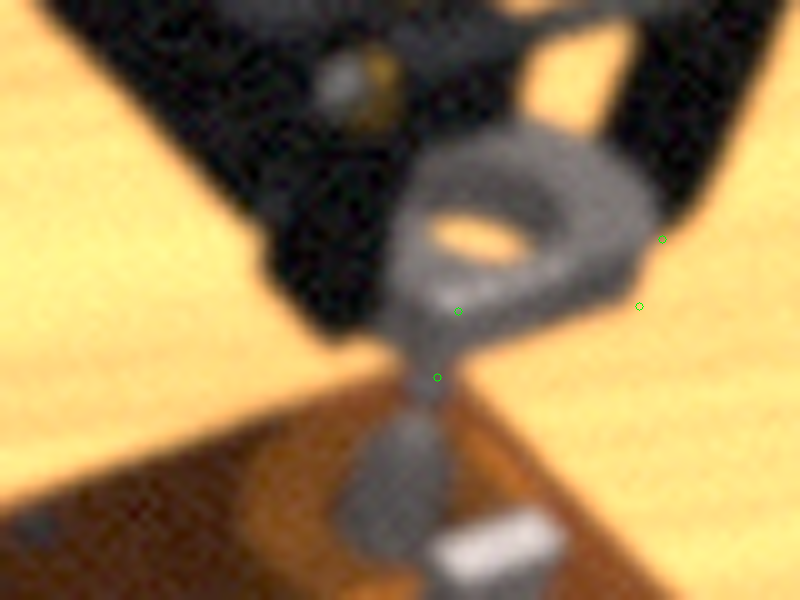

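drive_tool([
  [[-1.9,-1.8,0],[0,0,0]],
  [[0,0,10],[0,0,0]],
  [[0,0,12],[0,0,0]],
  [[0,0,12],[0,0,0]],
  [[0,0,10],[0,0,0]],
  [[0,0,8],[0,0,0]],
  [[0,0,0],[0,0,0]],
  [[0,0,0],[0,0,0]],
])

```text
time: 19.2
ee_pos: [603.1, 202.3, 64.6]
orientation: [3.121, 0.36, 0.001]
force: [0.2, -0.0, -2.4]
finger_gap: 56.5
grip_force: 35.0
```

drive_tool([
  [[0,0,5],[0,0,0]],
  [[0,0,4],[0,0,0]],
  [[0,0,2],[0,0,0]],
  [[0,0,0],[0,0,0]],
  [[0,0,0],[0,0,0]],
])

```text
time: 19.82
ee_pos: [602.9, 202.3, 53.3]
orientation: [-3.121, -0.36, -0.0]
force: [-0.3, -0.0, -3.2]
finger_gap: 56.7
grip_force: 35.0
```

```bash
python3 m.py 603 201.5 50 -76.7
```

```text
t 19.825 pos [602.8655 202.3278  53.3098] yaw -76.83338074611484 tz [ 0.0002  0.     -1.    ] F [-0.3095 -0.016  -3.1578] gap 56.728675646066584 34.99962418922223 q [0.1375 0.5404 1.5642 0.     1.0368 1.4785]
shift now [-0.0581  0.8366  3.3098] turn [ 0.     -0.0002 -0.0023] shift after turn [-0.0595  0.8365  3.3098]
```

drive_tool([
  [[0,0,1.5],[0,0,0]],
  [[0,0,1],[0,0,0]],
  [[0,0,0.5],[0,0,0]],
  [[0,0,0],[0,0,0]],
  [[0,0,0],[0,0,0]],
])

```text
time: 20.45
ee_pos: [602.8, 202.3, 50.4]
orientation: [3.121, 0.36, 0.0]
force: [-1.7, -0.9, 0.0]
finger_gap: 56.8
grip_force: 35.0
```

drive_tool([
  [[0,0,0],[0,0,0]],
  [[0,0,0],[0,0,0]],
  [[0,0,0],[0,0,0]],
  [[0,0,0],[0,0,0]],
  [[0,0,-20],[0,0,0]],
  [[0,0,-40],[0,0,0]],
  [[0,0,-60],[0,0,0]],
  [[-15,45,0],[0,0,0]],
  [[-15,45,0],[0,0,0]],
  [[-15,45,0],[0,0,0]],
  [[-15,45,0],[0,0,0]],
  [[0,0,0],[0,0,0]],
], claw=0.8)

```text
time: 21.95
ee_pos: [585.7, 10.3, 171.9]
orientation: [3.121, 0.353, 0.003]
force: [0.4, -0.1, 1.0]
finger_gap: 79.0
grip_force: 0.0
```

```bash
python3 - <<'E'
from station import optics
import cv2,numpy as np
d=optics.get_image("top");e=optics.get_image("scene")
c=lambda p,x,y:cv2.resize(p[y:y+60,x:x+60,::-1],(400,400),interpolation=cv2.INTER_CUBIC)
cv2.imwrite("pics/g6.png",np.clip(1.4*np.hstack([c(d["pixels"],106,158),c(e["pixels"],340,150)]),0,255).astype("uint8"))
E
```

```text
(no output)
```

View pics/g6.png

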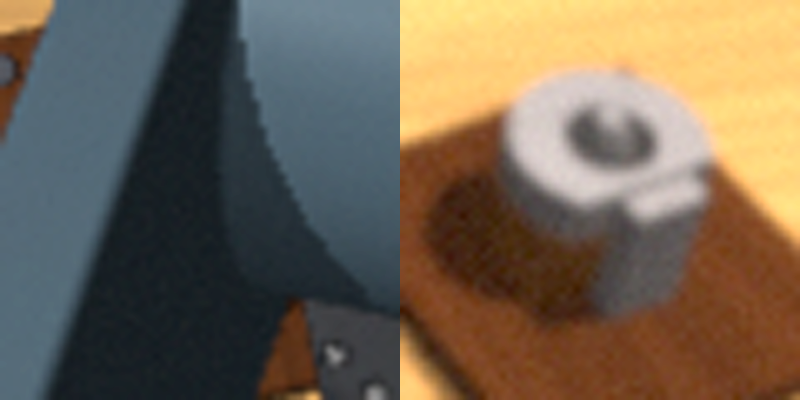

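The right crop shows the collar lying level on the spacer, flat against the key, with the post tip in its hole near (610,130). The gripper is well clear.

```bash
python3 -c "
from station import arm
print(arm.job_done())"
```

```text
the job is handed in; nothing more can be done
None
```

I put the spacer and then the collar on the post, flats towards the key and lying flat in the last pictures, never touched the round ring, and handed the job in at about 22 s; no verdict came back.

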